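Find the soft mount spring on the spring tester

ROBOT

A 6-joint arm with a two-finger parallel gripper is mounted at the origin on the work surface. World frame = base frame: x ahead of the robot, y to its left, z up, the work surface at z = 0. Lengths are in m, angles in rad, forces in N, time in s.
With the tool pointing down it reaches from about 0.25 to 0.775 m from the base axis. Payload 4 kg.
Tool frame: the origin (TCP) lies at the very end of the fingers, on their centre line; the grasp point (between the pads) lies 19 mm behind it (robot.grip_point_offset is the distance from the TCP to the grasp point, in m); z points along the fingers, x is the direction in which the jaws open and shut, and the axes are right-handed (so a half turn about z gives the same grasp; the last joint's range is limited). The gripper opens to 94 mm and grips with 3 to 60 N. Pads are 16 mm wide; open, the fingers measure 119 mm over their backs; the gripper's body (75 mm by 177 mm) begins 78 mm behind the grasp point.
Start: joints at [1.145, 0.087, 1.371, -0, 1.684, -0.103], TCP at [0.174, 0.522, 0.206] pointing down, gripper open.
Joint ranges: [-3.1, 3.1], [-0.76, 2.03], [0.27, 2.55], [-1.08, 4.22], [0.17, 2.65], [-2.57, 2.57]. Speed limits (rad/s): [2.79, 2.79, 3.14, 3.14, 3.14, 3.14].

INTERFACE

Orientations are given as [roll, pitch, yaw] about the fixed x, y, z axes, in that order (R = Rz(yaw) Ry(pitch) Rx(roll)).
In Python, from bench import robot gives the robot as it stands.
- The arm moves only by the shell command python3 -m inch 'ROWS'. ROWS is text: rows parted by semicolons, each of 5 numbers parted by spaces: the shift along the tool's x, y, z in cm, then the turn about the tool's z in rad, then the closure, from 0 (fully open) to 1 (shut). In form: tx ty tz spin claw; .... A call has 1 to 20 rows; each row is the pose to reach, as a shift and turn from the pose measured when the call began, along the tool's axes at that moment; what a row does not reach only later rows make up. A row lasts 1/12 s, in which the tool goes at most 41.7 mm and 7.16 degrees, less where a joint would pass 70% of its speed; a pose out of reach is approached as far as the arm can. A call with a gripper value outside its range is refused whole. The fingers move at their own pace and stop on an object; the grip force is fixed at half the most. Time passes only in rows, so rows that repeat a pose let the fingers close. It gives the time, the measured TCP pose, the force and the opening at its end, in the units of the state.
- robot.get_obs(): the state, without advancing time (a new reading comes with each control period).
- robot.snapshot(name): name is "scene" or "top" or "wrist"; returns (picture, depth): 400x640x3 uint8, blue, green, red; 400x640 float32, m along the optical axis (not along the pixel's ray), 0 where there is no reading.
- robot.camera_info(name): a dict with "K" (3x3 intrinsics, pixels), "extrinsics" (4x4, takes a point from world to camera coordinates); the wrist camera has in their place "mount" (4x4, takes a point from camera to tool coordinates, whose origin is the TCP and whose axes are the tool frame's). Camera axes: x right, y down, z forward; pixel columns grow to the right and rows downward; lengths in m; the calibration is good to about 2 mm. A picture is of the moment at which its call begins: read the wrist's pose just before it. camera_info takes no time and is no camera call.
- robot.close_job(): hands the job in, once; it reports no verdict.
The state is a dict: "time": time; "joint_positions": joint angles; "qvel": joint speeds; "joint_torque": joint torques, N m; "tool_pos": TCP position; "ee_rot": TCP orientation; "wrist_force": force on the tool from outside, world axes, zero at the start; "wrist_torque": the same for the moment, N m; "width": finger opening in m.
Only numpy, scipy, OpenCV 4.12 (cv2) and the standard library are available. Lean on these libraries where they do the work, as an engineer would, in place of code of your own. Each camera call takes 0.05 s, during which the arm holds its last target.

TASK

One of the two mount return springs standing on the spring tester has gone soft. Test both: press straight down on the cap with about 12 N and keep it there for a good second, first the spring on the blue seat, then the one on the yellow seat, never loading a seat beyond 20 N; the sound spring's cap top stays above the red reference bar, the soft one's sinks below it. Then stand the soft spring upright in the red tray and let go, leaving the sound one standing on its seat and everything else where it is.

Things in the scene. Friction and masses are not known exactly. Their poses are not given: they have to be found in the camera images.
- tester: Spring tester, fixed: aluminium base 110 x 250 x 14 mm with two round seats and a post midway between them carrying a red bar. Origin at the centre of the underside, on the table; x across its short side, y along its long side, towards the blue seat. Its place and yaw vary.
- mark (a point): Reference mark: middle of the upper face of the red bar on the tester's post, 75 mm above the table (11 mm below the cap top of an unloaded spring on a seat). The bar is 12 mm wide and runs 40 mm either way along the tester's y, ending 45 mm short of the seats' centres.
- seat_blue: Blue round load seat, flat, 56 mm diameter, 6 mm thick, fixed on the tester 85 mm from its centre. Origin at the centre of its underside, 14 mm above the table; its upper face is 20 mm above the table.
- seat_yellow: Yellow round load seat, otherwise like the blue one, 85 mm from the tester's centre on the other side.
- spring_p: Return spring, looks like the other: coil between a dark steel foot (34 mm diameter, 10 mm high) and a smooth white cap (30 mm diameter, 32 mm tall, flat top) that slides down over the coil. 66 mm tall unloaded, 90 g, loose on one of the seats (which one varies). Origin at the centre of its underside, z up. Can be lifted by the cap. One spring is sound, one soft; they look alike, only loading tells.
- spring_q: Return spring, looks like the other: coil between a dark steel foot (34 mm diameter, 10 mm high) and a smooth white cap (30 mm diameter, 32 mm tall, flat top) that slides down over the coil. 66 mm tall unloaded, 90 g, loose on one of the seats (which one varies). Origin at the centre of its underside, z up. Can be lifted by the cap. One spring is sound, one soft; they look alike, only loading tells.
- spring_p_top (a point): Centre of the flat cap top of spring_p: 66 mm above its underside unloaded, goes down with the cap by up to 26 mm and springs back. Under 12 N a sound spring shortens by about 8 mm, a soft one by about 18 mm.
- spring_q_top (a point): Centre of the flat cap top of spring_q: 66 mm above its underside unloaded, goes down with the cap by up to 26 mm and springs back. Under 12 N a sound spring shortens by about 8 mm, a soft one by about 18 mm.
- red_tray: Red open tray for rejects, fixed, 110 x 110 mm outside, 30 mm high, walls 4 mm, floor under 6 mm thick. Empty. Origin at the centre of its underside, on the table. Stands to the left or right of the tester.
- blue_tray: Blue open tray of the same size, fixed, with small brass parts in it, on the other side of the tester. Not to be used.
- lens_post: Bystander: lens on a short post with a round foot, about 102 mm tall, beyond the tester. Origin at its underside.
- mirror_mount: Bystander: black mirror mount with two adjuster screws, 62 mm tall, beyond the tester. Origin at its underside.
- cleaner: Bystander: amber bottle, 38 mm diameter, 100 mm tall, beyond the tester. Origin at its underside.
- driver: Bystander: screwdriver 150 mm long, lying between the robot and the tester.
- collar: Bystander: dark steel collar, 40 mm diameter, 12 mm high, lying between the robot and the tester.
- post: Bystander: steel pin 13 mm diameter, 50 mm tall, standing between the robot and the tester.

How it is judged:
On the way, in this order (a step that is already met when the one before it is completed fails the run):
1. the spring on the blue seat is pressed so that the seat bears 9 to 15 N, kept for 0.7 s ((contact force between seat_blue and spring_p above 9 N or contact force between seat_blue and spring_q above 9 N) and contact force between seat_blue and anything else below 15 N), for 0.7 s.
2. then the spring on the yellow seat is pressed so that the seat bears 9 to 15 N, kept for 0.7 s ((contact force between seat_yellow and spring_p above 9 N or contact force between seat_yellow and spring_q above 9 N) and contact force between seat_yellow and anything else below 15 N), for 0.7 s.
At the end, for the whole second after the job is handed in: The soft spring stands upright (within 0.15 rad) on the floor of the red tray, at rest and released; the sound one stands upright on its seat within 20 mm of where it started. (The judge knows the soft spring by its cap, which sags under its own weight by 0.3 mm instead of 0.13 mm.) (((x of spring_p in the frame of red_tray between -0.045 and 0.045 m and y of spring_p in the frame of red_tray between -0.045 and 0.045 m and z of spring_p in the frame of red_tray below 0.01 m and angle between each of spring_p, spring_q's own z axis and vertical below 0.15 rad and linear speed of each of spring_p, spring_q below 0.02 m/s and z of spring_p_top in the frame of spring_p below 0.065785 m and distance of spring_q from where it was at the start of the episode below 0.02 m) or (x of spring_q in the frame of red_tray between -0.045 and 0.045 m and y of spring_q in the frame of red_tray between -0.045 and 0.045 m and z of spring_q in the frame of red_tray below 0.01 m and angle between each of spring_q, spring_p's own z axis and vertical below 0.15 rad and linear speed of each of spring_q, spring_p below 0.02 m/s and z of spring_q_top in the frame of spring_q below 0.065785 m and distance of spring_p from where it was at the start of the episode below 0.02 m))); the robot touches nothing.
It fails at once if a seat is loaded beyond 20 N (contact force between any of seat_blue, seat_yellow and anything else above 20 N).
It fails at once if a bystander is moved by more than 30 mm (distance of any of lens_post, mirror_mount, cleaner, driver, collar, post from where it was at the start of the episode above 0.03 m).
It also fails if it takes over 61 s, if anything falls off the work surface, if the arm or the gripper's body presses on something with over 40 N, if the wrist force passes 120 N, or if a joint passes its speed limit or range.

## Working session

There is one attempt and no reset: what is moved stays moved. The work goes in short steps, Python scripts to look and compute and a shell command to move; the robot and the scene stay as the last step left them, time stands still between calls to the robot, and variables do not carry over. Pictures are saved under pics/ and viewed, and the job is handed in when it is done.

```bash
ls; mkdir -p pics; python3 - <<'E'
from bench import robot
import cv2,numpy as np
o=robot.get_obs(); print(o)
for n in("scene","top"):
    p,d=robot.snapshot(n); cv2.imwrite(f"pics/{n}0.png",p); np.save(f"pics/{n}0.npy",d); print(n,robot.camera_info(n))
print(robot.camera_info("wrist"))
E
```

```text
pics
{'time': 0.0, 'joint_positions': array([ 1.14486947e+00,  8.79694874e-02,  1.37222971e+00,  1.62809396e-05,
        1.68357627e+00, -1.03132760e-01]), 'qvel': array([-0.00068882, -0.00083918,  0.00017136,  0.0019873 , -0.00065219,
        0.0012414 ]), 'joint_torque': array([-3.00606371e-04, -3.40171123e+01, -3.02434945e+01,  7.17259292e-02,
        3.27352574e-02, -1.44797241e-04]), 'tool_pos': array([0.17426408, 0.52110011, 0.2043087 ]), 'ee_rot': array([-3.14135184e+00,  2.16954712e-03,  1.24800430e+00]), 'wrist_force': array([-0.8211519 , -0.18096582,  0.36370553]), 'wrist_torque': array([-0.02462835,  0.00802502,  0.00713427]), 'width': 0.09397915476237415}
scene {'K': array([[498.2522124 ,   0.        , 315.83076838],
       [  0.        , 498.2522124 , 196.1472476 ],
       [  0.        ,   0.        ,   1.        ]]), 'extrinsics': array([[ 1.78052767e-01,  9.84020900e-01,  2.83633069e-04,
        -8.59640639e-02],
       [ 5.79588845e-01, -1.04640232e-01, -8.08162851e-01,
        -2.52963727e-01],
       [-7.95219456e-01,  1.44060022e-01, -5.88959019e-01,
         1.504
[... 431 characters left out ...]
6.03152345e-01],
       [ 1.67895060e-01, -1.85411863e-04, -9.85804856e-01,
         1.01139555e+00],
       [ 0.00000000e+00,  0.00000000e+00,  0.00000000e+00,
         1.00000000e+00]])}
{'K': array([[319.87127494,   0.        , 317.98211817],
       [  0.        , 319.87127494, 200.13551256],
       [  0.        ,   0.        ,   1.        ]]), 'mount': array([[ 9.99999825e-01,  4.03142380e-04,  4.33240649e-04,
         6.02199033e-04],
       [-4.96428722e-04,  9.69956362e-01,  2.43278462e-01,
        -7.01820765e-02],
       [-3.22148666e-04, -2.43278634e-01,  9.69956392e-01,
        -1.80139592e-01],
       [ 0.00000000e+00,  0.00000000e+00,  0.00000000e+00,
         1.00000000e+00]])}
```

View pics/scene0.png

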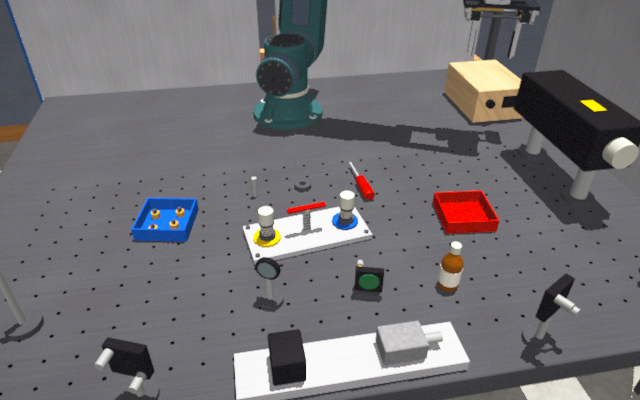

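View pics/top0.png

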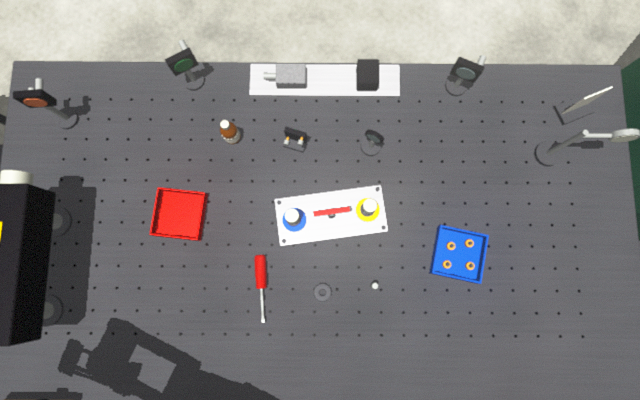

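The top view shows the tester at (330,215), with the blue seat at (293,218) and the yellow seat at (369,208). The red tray is at (179,214), and the driver, collar and pin are on the robot side. I'll measure these now.

```bash
cat > h.py <<'E'
from bench import robot
import cv2,numpy as np
def ray(n,uv,z,cam=None):
    c=robot.camera_info(n);E=c["extrinsics"];R=E[:3,:3];o=-R.T@E[:3,3]
    d=R.T@np.linalg.inv(c["K"])@np.array([uv[0],uv[1],1.]);return (o+d*(z-o[2])/d[2])
def comps(m,amin=15):
    n,l,s,c=cv2.connectedComponentsWithStats(m.astype(np.uint8))
    return [(s[i],c[i],l==i) for i in range(1,n) if s[i][4]>=amin]
E
python3 - <<'E'
from h import *
p=cv2.imread("pics/top0.png");h=cv2.cvtColor(p,cv2.COLOR_BGR2HSV);H,S,V=cv2.split(h)
for nm,m in(("red",((H<8)|(H>172))&(S>150)&(V>80)),("blue",(H>100)&(H<130)&(S>150)&(V>80)),("yel",(H>20)&(H<35)&(S>150)&(V>80))):
    for s,c,mm in comps(m): 
        pts=np.argwhere(mm)[:,::-1].astype(np.float32); r=cv2.minAreaRect(pts)
        print(nm,s,c.round(1),r)
cv2.imwrite("pics/topz.png",cv2.resize(p[170:260,260:400],None,fx=5,fy=5,interpolation=cv2.INTER_CUBIC))
p=cv2.imread("pics/scene0.png")
cv2.imwrite("pics/scz.png",cv2.resize(p[180:260,235:385],None,fx=5,fy=5,interpolation=cv2.INTER_CUBIC))
E
```

```text
red [ 150  187   57   53 2479] [178.2 213.5] ((178.1204376220703, 213.4562225341797), (52.765296936035156, 48.71525192260742), 6.581944942474365)
red [314 207  35   9 127] [331.3 210.9] ((331.20001220703125, 210.8999786376953), (3.8183767795562744, 34.36539077758789), 81.8698959350586)
red [255 255  11  34 348] [260.1 271.2] ((260.0, 271.5), (33.0, 10.0), 90.0)
blue [283 213  22  18 130] [294.9 224.2] ((294.558837890625, 222.73532104492188), (14.794672966003418, 22.070741653442383), 75.96376037597656)
blue [ 430  225   59   59 2222] [459.4 253.7] ((459.48077392578125, 253.59616088867188), (52.95134735107422, 50.00960922241211), 11.309932708740234)
yel [356 199  23  22 173] [366.1 212.4] ((366.61468505859375, 210.71559143066406), (22.35042381286621, 19.099449157714844), 28.300756454467773)
yel [  0 221   3  21  41] [  0.6 229. ] ((1.0, 231.0), (20.0, 2.0), 90.0)
```

View pics/topz.png

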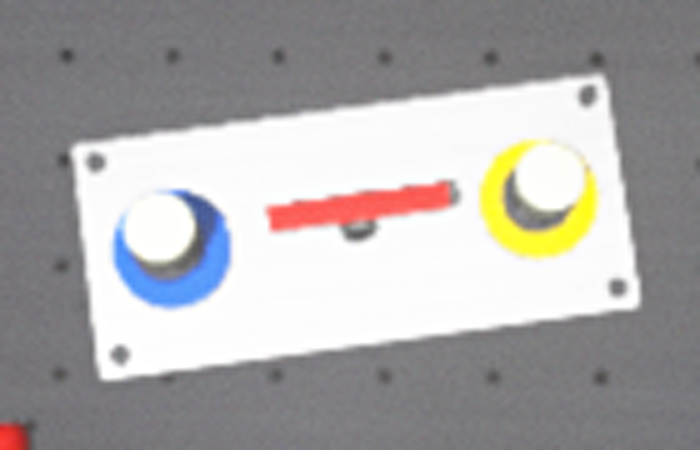

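View pics/scz.png

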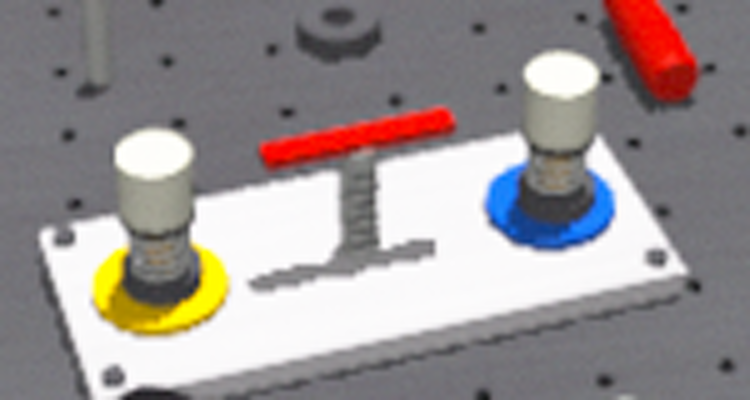

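The zooms show the cap-top centres at about (291.8,215.8) for blue and (370,205.4) for yellow in the top view. In the scene view they are at (347.4,195) and (265.6,210.6). Both springs stand a little off-centre on their seats.

```bash
python3 - <<'E'
from h import *
for nm,a,b in(("blue",(291.6,215.6),(347.2,194.8)),("yel",(369.7,205.1),(265.4,210.4))):
    print(nm,ray("top",a,.086).round(4),ray("scene",b,.086).round(4))
print("bar",ray("top",(313.7,212.9),.075),ray("top",(350.3,207.9),.075))
print("tray",ray("top",(178.8,213.7),.03).round(4))
# tester corners at z=.014
P=[ray("top",(260+u/5,170+v/5),.014) for u,v in((72,146),(605,75),(638,305),(100,380))]
print("tester",np.mean(P,0).round(4),np.array(P).round(3).tolist())
a,b=P[1],P[0];print("yaw of tester y", np.arctan2(*(b-a)[[1,0]]))
p=cv2.imread("pics/top0.png")
cv2.imwrite("pics/tz.png",cv2.resize(p[175:255,140:220],None,fx=7,fy=7,interpolation=cv2.INTER_CUBIC))
E
```

```text
blue [0.5568 0.0487 0.086 ] [0.5608 0.0508 0.086 ]
yel [ 0.5807 -0.1195  0.086 ] [ 0.5831 -0.1183  0.086 ]
bar [0.56443869 0.00143568 0.075     ] [ 0.57595519 -0.07823605  0.075     ]
tray [0.5667 0.3084 0.03  ]
tester [ 0.5679 -0.0371  0.014 ] [[0.604, 0.094, 0.014], [0.639, -0.154, 0.014], [0.532, -0.167, 0.014], [0.496, 0.079, 0.014]]
yaw of tester y 1.7119277977920735
```

View pics/tz.png

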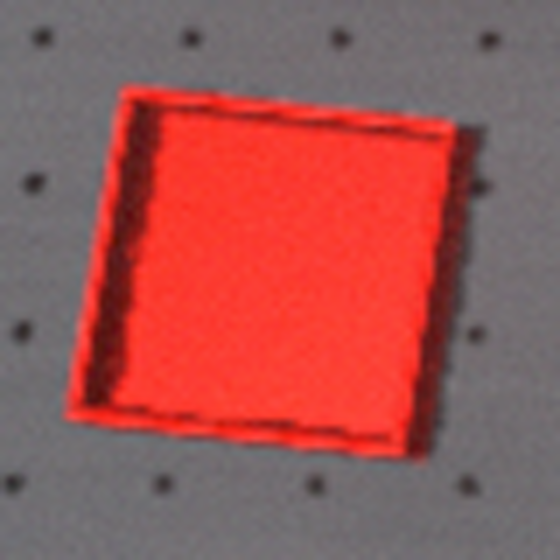

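```bash
cat > go.py <<'E'
from h import *
import sys
from scipy.spatial.transform import Rotation as R
def rel(t,yaw):
    o=robot.get_obs();M=R.from_euler("xyz",o["ee_rot"])
    T=R.from_euler("xyz",[np.pi,0,yaw]);d=M.inv().apply(np.array(t)-o["tool_pos"])*100
    print("pos",o["tool_pos"].round(4),o["ee_rot"].round(4),"t",round(o["time"],2),"F",o["wrist_force"].round(2),"w",round(o["width"],4))
    print("rel cm",d.round(2),"spin",(M.inv()*T).as_rotvec().round(3))
if __name__=="__main__": a=list(map(float,sys.argv[1:])); rel(a[:3],a[3])
E
python3 go.py .559 .050 .13 .141
```

```text
pos [0.1743 0.5211 0.2044] [-3.1414e+00  2.0000e-03  1.2479e+00] t 0.1 F [-0.05 -0.56 -0.69] w 0.0938
rel cm [-32.46  51.43   7.5 ] spin [1.000e-03 2.000e-03 1.107e+00]
```

```bash
python3 -m inch '-4 6.4 0 0.1 1; -8 12.8 0 0.22 1; -12 19.2 0 0.34 1; -16 25.6 0 0.46 1; -20 32 0 0.58 1; -24 38 0 0.7 1; -27 43 0 0.82 1; -29.5 47 1 0.94 1; -31.5 50 3 1.06 1; -32.5 51.4 5 1.107 1; -32.5 51.4 7.5 1.107 1; -32.5 51.4 7.5 1.107 1; -32.5 51.4 7.5 1.107 1; -32.5 51.4 7.5 1.107 1; -32.5 51.4 7.5 1.107 1; -32.5 51.4 7.5 1.107 1; -32.5 51.4 7.5 1.107 1; -32.5 51.4 7.5 1.107 1'; python3 go.py .559 .050 .092 .141
python3 - <<'E'
from h import *
for n in("wrist","top"):
    p,d=robot.snapshot(n); cv2.imwrite(f"pics/{n}1.png",p)
E
```

```text
time: 1.6
tool_pos: [0.5581, 0.0501, 0.1296]
ee_rot: [3.141, 0.002, 0.141]
wrist_force: [-0.2, 0.2, 0.7]
width: 0.0005
pos [0.5581 0.0501 0.1296] [3.1408e+00 2.4000e-03 1.4080e-01] t 1.6 F [-0.21  0.19  0.71] w 0.0005
rel cm [0.1  0.02 3.76] spin [ 0.001  0.002 -0.   ]
```

View pics/wrist1.png

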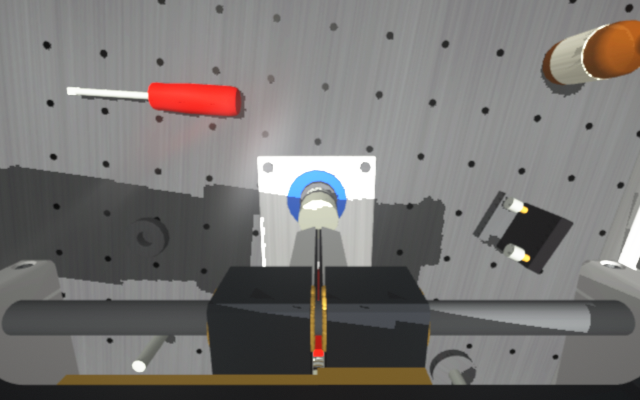

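The wrist view shows the blue-seat cap at (318,205), lined up with the closed finger tips at u≈319. I'll descend in small steps.

```bash
python3 -m inch '0.1 0 2 0 1; 0.1 0 3.5 0 1; 0.1 0 3.9 0 1; 0.1 0 4.0 0 1; 0.1 0 4.0 0 1;0.1 0 4.0 0 1;0.1 0 4.0 0 1'; python3 go.py .559 .050 .082 .141
```

```text
time: 2.28
tool_pos: [0.56, 0.0513, 0.0921]
ee_rot: [3.14, -0.002, 0.143]
wrist_force: [0.7, -0.3, -0.1]
width: 0.0005
pos [0.56   0.0513 0.0921] [ 3.1398e+00 -2.3000e-03  1.4300e-01] t 2.28 F [ 0.72 -0.26 -0.05] w 0.0005
rel cm [-0.12  0.11  1.01] spin [ 0.002 -0.002  0.002]
```

```bash
python3 -m inch '0 0 0.3 0 1; 0 0 0.5 0 1; 0 0 0.7 0 1; 0 0 0.9 0 1; 0 0 1 0 1; 0 0 1 0 1; 0 0 1 0 1; 0 0 1 0 1'; python3 go.py .559 .050 .078 .141
```

```text
time: 2.95
tool_pos: [0.5604, 0.0512, 0.0828]
ee_rot: [3.14, -0.003, 0.143]
wrist_force: [-0.4, -0.5, 5.8]
width: 0.0006
pos [0.5604 0.0512 0.0828] [ 3.1397 -0.0034  0.1429] t 2.95 F [-0.37 -0.47  5.8 ] w 0.0006
rel cm [-0.15  0.1   0.48] spin [ 0.002 -0.003  0.002]
```

```bash
python3 -m inch '0 0 0.1 0 1; 0 0 0.2 0 1; 0 0 0.3 0 1; 0 0 0.3 0 1; 0 0 0.3 0 1; 0 0 0.3 0 1'; python3 go.py .559 .050 .078 .141;python3 go.py .559 .050 .078 .141
```

```text
time: 3.45
tool_pos: [0.5608, 0.0512, 0.0811]
ee_rot: [3.139, -0.005, 0.143]
wrist_force: [-1.5, 0.1, 7.2]
width: 0.001
pos [0.5608 0.0512 0.0811] [ 3.1395 -0.0048  0.1429] t 3.45 F [-1.46  0.11  7.22] w 0.001
rel cm [-0.2   0.09  0.31] spin [ 0.002 -0.005  0.002]
pos [0.5608 0.0512 0.0811] [ 3.1395 -0.0048  0.1429] t 3.45 F [-1.46  0.11  7.22] w 0.001
rel cm [-0.2   0.09  0.31] spin [ 0.002 -0.005  0.002]
```

```bash
python3 -m inch '0 0 0.2 0 1; 0 0 0.3 0 1; 0 0 0.4 0 1; 0 0 0.4 0 1; 0 0 0.4 0 1; 0 0 0.4 0 1'; python3 go.py .559 .050 .078 .141
```

```text
time: 3.95
tool_pos: [0.5616, 0.0513, 0.0793]
ee_rot: [3.139, -0.007, 0.143]
wrist_force: [-2.0, -0.0, 11.6]
width: 0.0007
pos [0.5616 0.0513 0.0793] [ 3.1392 -0.0075  0.143 ] t 3.95 F [-1.98 -0.05 11.6 ] w 0.0007
rel cm [-0.28  0.09  0.13] spin [ 0.002 -0.007  0.002]
```

```bash
python3 - <<'E'
from h import *
for n in("scene",):
    p,d=robot.snapshot(n); cv2.imwrite(f"pics/pressb.png",cv2.resize(p[150:270,225:385],None,fx=5,fy=5,interpolation=cv2.INTER_CUBIC))
print(robot.get_obs()["wrist_force"],robot.get_obs()["time"])
E
```

```text
[-1.72471272  0.12055974 10.1667057 ] 4.0
```

View pics/pressb.png

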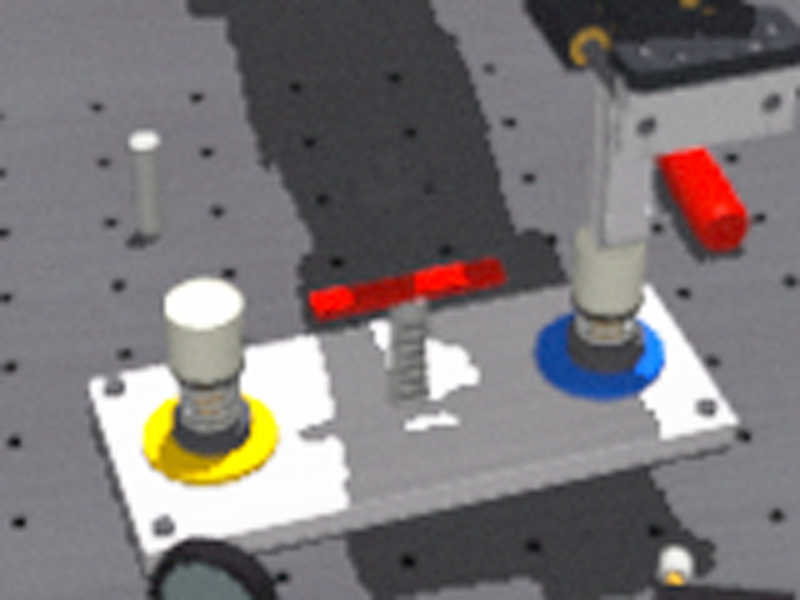

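The cap is pressed with about 11 N at a height of 79 mm, above the 75 mm bar. I'll hold this target for over a second.

```bash
python3 -m inch '-0.1 0 0.24 0 1;-0.1 0 0.24 0 1;-0.1 0 0.24 0 1;-0.1 0 0.24 0 1;-0.1 0 0.24 0 1'; python3 -c "
from bench import robot;print(robot.get_obs()['wrist_force'])"
```

```text
time: 4.42
tool_pos: [0.5614, 0.0513, 0.0792]
ee_rot: [3.139, -0.01, 0.143]
wrist_force: [-3.0, 1.3, 10.9]
width: 0.0004
[-3.04570332  1.30460741 10.90321226]
```

```bash
python3 -m inch '-0.1 0 0.24 0 1;-0.1 0 0.24 0 1;-0.1 0 0.24 0 1;-0.1 0 0.24 0 1;-0.1 0 0.24 0 1;-0.1 0 0.24 0 1;-0.1 0 0.24 0 1;-0.1 0 0.24 0 1;-0.1 0 0.24 0 1;-0.1 0 0.24 0 1;-0.1 0 0.24 0 1;-0.1 0 0.24 0 1;-0.1 0 0.24 0 1;-0.1 0 0.24 0 1;-0.1 0 0.24 0 1;-0.1 0 0.24 0 1'; python3 go.py .582 -.119 .13 .141
```

```text
time: 5.75
tool_pos: [0.5613, 0.0512, 0.0791]
ee_rot: [3.139, -0.013, 0.143]
wrist_force: [-1.9, -0.1, 10.7]
width: 0.0008
pos [0.5613 0.0512 0.0791] [ 3.1387 -0.0129  0.1432] t 5.75 F [-1.91 -0.08 10.69] w 0.0008
rel cm [-0.32 17.16 -5.05] spin [ 0.003 -0.013  0.002]
```

Held for over 1.3 s at about 11 N on the wrist, with the cap sunk about 7 mm, so the blue-seat spring is sound. Next I'll lift off and go to the yellow seat.

```bash
python3 -m inch '0 0 -1 0 1; 0 0 -3 0 1; 0 2 -5 0 1; -0.1 6 -5 0 1; -0.2 10 -5 0 1; -0.3 14 -5 0 1; -0.3 16.5 -5 0 1; -0.3 17.2 -5 0 1; -0.3 17.2 -4 0 1; -0.3 17.2 -4 0 1; -0.3 17.2 -4 0 1; -0.3 17.2 -4 0 1; -0.3 17.2 -4 0 1'; python3 - <<'E'
from go import *
rel([.582,-.119,.089],.141)
for n in("wrist","top"):
    p,d=robot.snapshot(n); cv2.imwrite(f"pics/{n}2.png",p)
E
```

```text
time: 6.83
tool_pos: [0.5824, -0.1179, 0.1196]
ee_rot: [3.139, -0.013, 0.145]
wrist_force: [-0.6, 0.4, -0.1]
width: 0.0004
pos [ 0.5824 -0.1179  0.1196] [ 3.139  -0.0129  0.1453] t 6.83 F [-0.56  0.39 -0.05] w 0.0004
rel cm [-0.09  0.1   3.06] spin [ 0.003 -0.013  0.004]
```

View pics/wrist2.png

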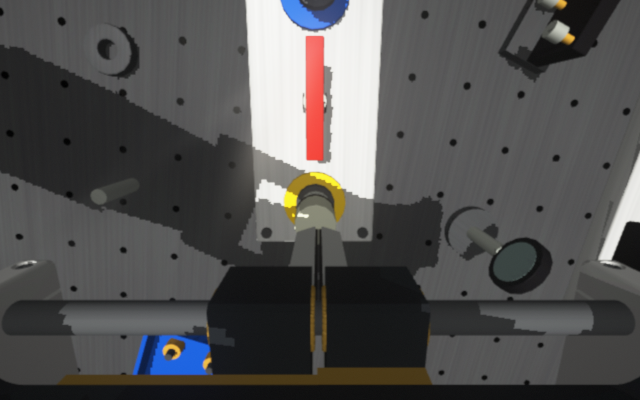

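View pics/top2.png

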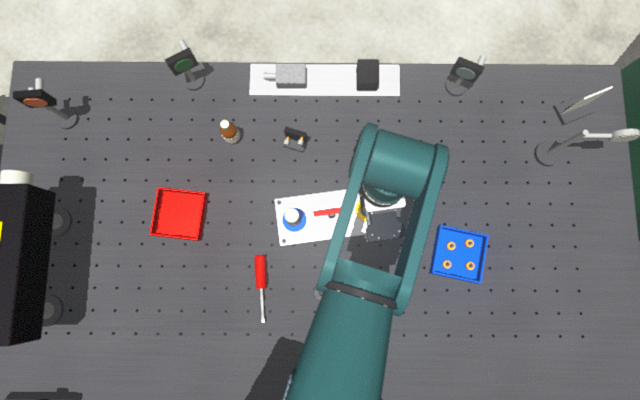

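The blue spring still stands at (293,216) in the top view. The wrist view shows the yellow-seat cap at about (315,212), 2 mm to tool −x of the fingers.

```bash
python3 -m inch '-0.2 0.1 1.5 0 1; -0.2 0.1 2.5 0 1; -0.2 0.1 3 0 1; -0.2 0.1 3.2 0 1; -0.2 0.1 3.4 0 1; -0.2 0.1 3.6 0 1; -0.2 0.1 3.8 0 1;-0.2 0.1 4 0 1;-0.2 0.1 4 0 1;-0.2 0.1 4 0 1;-0.2 0.1 4 0 1'; python3 go.py .582 -.119 .07 .141
```

```text
time: 7.85
tool_pos: [0.5816, -0.1197, 0.0806]
ee_rot: [3.138, -0.015, 0.145]
wrist_force: [-1.3, 0.7, 4.5]
width: 0.0005
pos [ 0.5816 -0.1197  0.0806] [ 3.1381 -0.0145  0.1448] t 7.85 F [-1.26  0.67  4.52] w 0.0005
rel cm [ 0.04 -0.07  1.06] spin [ 0.003 -0.015  0.004]
```

```bash
python3 -m inch '0 0 0.3 0 1; 0 0 0.5 0 1; 0 0 0.7 0 1; 0 0 0.9 0 1; 0 0 0.9 0 1; 0 0 0.9 0 1; 0 0 0.9 0 1'; python3 go.py .582 -.119 .07 .141
```

```text
time: 8.43
tool_pos: [0.5822, -0.1197, 0.0731]
ee_rot: [3.138, -0.016, 0.145]
wrist_force: [-2.4, 1.4, 7.8]
width: 0.0007
pos [ 0.5822 -0.1197  0.0731] [ 3.1377 -0.016   0.1449] t 8.43 F [-2.42  1.41  7.82] w 0.0007
rel cm [-0.01 -0.08  0.31] spin [ 0.004 -0.016  0.004]
```

```bash
python3 -m inch '-0.05 0 0.3 0 1; -0.05 0 0.5 0 1; -0.05 0 0.65 0 1; -0.05 0 0.65 0 1; -0.05 0 0.65 0 1; -0.05 0 0.65 0 1'; python3 go.py .582 -.119 .07 .141
python3 - <<'E'
from h import *
for n in("scene",):
    p,d=robot.snapshot(n); cv2.imwrite(f"pics/pressy.png",cv2.resize(p[150:270,225:385],None,fx=5,fy=5,interpolation=cv2.INTER_CUBIC))
print(robot.get_obs()["wrist_force"],robot.get_obs()["time"])
E
```

```text
time: 8.93
tool_pos: [0.5824, -0.1198, 0.069]
ee_rot: [3.137, -0.018, 0.145]
wrist_force: [-4.3, 2.0, 11.0]
width: 0.0005
pos [ 0.5824 -0.1198  0.069 ] [ 3.1369 -0.0182  0.145 ] t 8.93 F [-4.3   1.95 11.01] w 0.0005
rel cm [-0.02 -0.08 -0.1 ] spin [ 0.005 -0.018  0.004]
[-4.13754543  1.30583108 11.22945361] 8.9833
```

View pics/pressy.png

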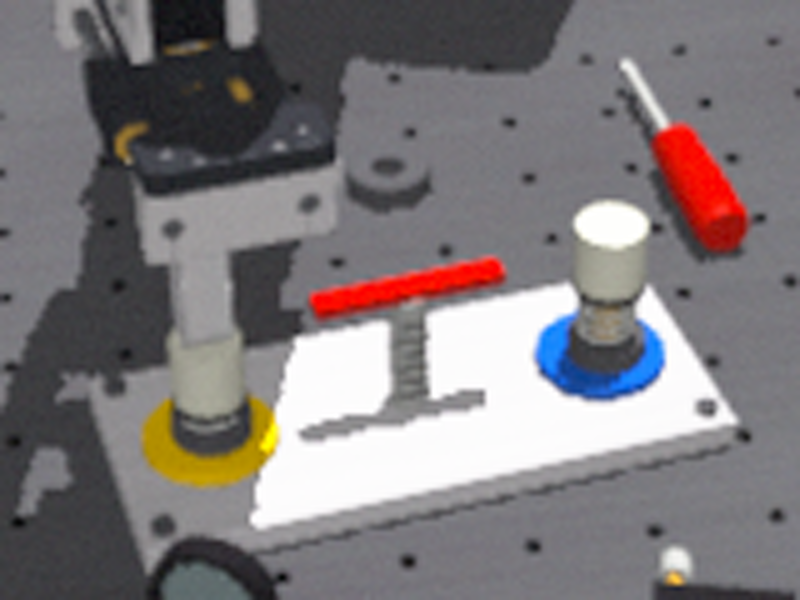

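The cap sits almost down on its foot, at 69 mm and below the bar (75 mm), under 11 N. So the yellow-seat spring is soft. I'll hold here.

```bash
python3 -m inch '-0.1 0 0.25 0 1;-0.1 0 0.25 0 1;-0.1 0 0.25 0 1;-0.1 0 0.25 0 1;-0.1 0 0.25 0 1;-0.1 0 0.25 0 1;-0.1 0 0.25 0 1;-0.1 0 0.25 0 1'; python3 -c "
from bench import robot;print(robot.get_obs()['wrist_force'])"
```

```text
time: 9.65
tool_pos: [0.5822, -0.1199, 0.069]
ee_rot: [3.136, -0.021, 0.145]
wrist_force: [-2.8, 2.3, 11.0]
width: 0.0008
[-2.78252214  2.32521375 10.95026719]
```

```bash
python3 -m inch '-0.1 0 0.25 0 1;-0.1 0 0.25 0 1;-0.1 0 0.25 0 1;-0.1 0 0.25 0 1;-0.1 0 0.25 0 1;-0.1 0 0.25 0 1;-0.1 0 0.25 0 1;-0.1 0 0.25 0 1;-0.1 0 0.25 0 1;-0.1 0 0.25 0 1;-0.1 0 0.25 0 1;-0.1 0 0.25 0 1'; python3 go.py .582 -.119 .12 .141
```

```text
time: 10.65
tool_pos: [0.5819, -0.1199, 0.0689]
ee_rot: [3.136, -0.023, 0.145]
wrist_force: [-4.2, 1.0, 11.2]
width: 0.0007
pos [ 0.5819 -0.1199  0.0689] [ 3.1359 -0.0231  0.1453] t 10.65 F [-4.16  0.96 11.23] w 0.0007
rel cm [ 0.14 -0.05 -5.11] spin [ 0.006 -0.023  0.004]
```

```bash
python3 -m inch '0 0 -1 0 1; 0.05 0 -2 0 1; 0.1 0 -4 0 1; 0.15 0 -7 0 1; 0.2 0 -9 0 1; 0.2 0 -9 0 0.2; 0.2 0 -9 0 0.2; 0.2 0 -9 0 0.2; 0.2 0 -9 0 0.2; 0.2 0 -9 0 0.2'; python3 - <<'E'
from go import *
rel([.582,-.119,.089],.141)
for n in("wrist","scene"):
    p,d=robot.snapshot(n); cv2.imwrite(f"pics/{n}3.png",p)
E
```

```text
time: 11.48
tool_pos: [0.5808, -0.1191, 0.1565]
ee_rot: [3.138, -0.019, 0.145]
wrist_force: [-0.2, 0.2, -0.4]
width: 0.0306
pos [ 0.5808 -0.1191  0.1565] [ 3.1376 -0.0194  0.1452] t 11.48 F [-0.19  0.22 -0.4 ] w 0.0306
rel cm [-0.01 -0.02  6.75] spin [ 0.004 -0.019  0.004]
```

View pics/wrist3.png

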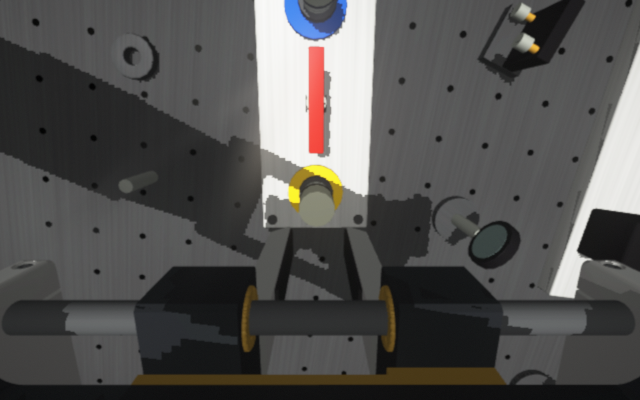

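View pics/scene3.png

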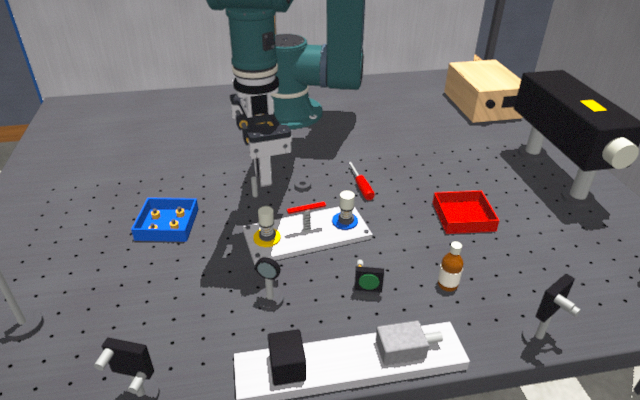

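The wrist view shows the yellow-seat cap top at about (317,207), with both springs upright. I'll measure the cap from this view.

```bash
python3 - <<'E'
from go import *
o=robot.get_obs();c=robot.camera_info("wrist")
M=np.eye(4);M[:3,:3]=R.from_euler("xyz",o["ee_rot"]).as_matrix();M[:3,3]=o["tool_pos"]
W=M@c["mount"];d=W[:3,:3]@np.linalg.inv(c["K"])@np.array([317,208,1.]);p=W[:3,3]
x=p+d*(.086-p[2])/d[2];print(x)
rel([x[0],x[1],.060],.1452)
rel([.582,-.119,.060],.1452)
im=cv2.imread("pics/wrist3.png");cv2.imwrite("pics/w3z.png",cv2.resize(im[150:250,250:390],None,fx=5,fy=5))
E
```

```text
[ 0.58220057 -0.11812153  0.086     ]
pos [ 0.5812 -0.1192  0.1573] [ 3.1371 -0.0207  0.1452] t 11.58 F [-0.82  0.64  0.63] w 0.0382
rel cm [-0.08 -0.13  9.73] spin [ 0.005 -0.021 -0.   ]
pos [ 0.5812 -0.1192  0.1573] [ 3.1371 -0.0207  0.1452] t 11.58 F [-0.82  0.64  0.63] w 0.0382
rel cm [-0.12 -0.05  9.73] spin [ 0.005 -0.021 -0.   ]
```

View pics/w3z.png

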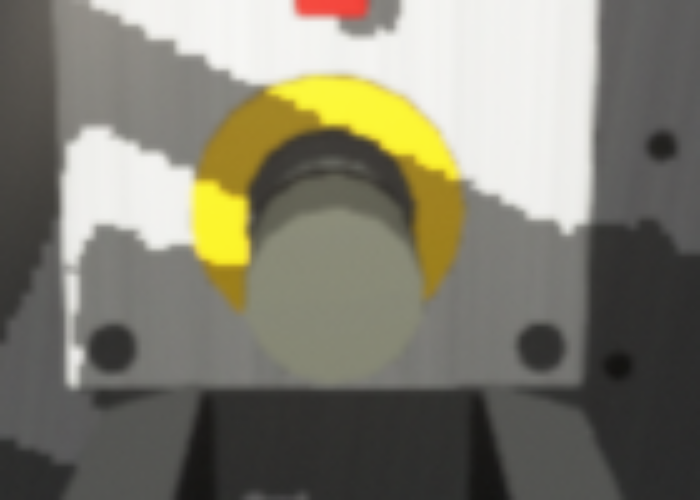

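```bash
python3 -m inch '-0.1 -0.1 0 0 0.3; -0.1 -0.1 2 0 0.3; -0.1 -0.1 4 0 0.3;-0.1 -0.1 6 0 0.3; -0.1 -0.1 8 0 0.3; -0.1 -0.1 9 0 0.3; -0.1 -0.1 9.6 0 0.3; -0.1 -0.1 9.7 0 0.3; -0.1 -0.1 9.7 0 0.3'; python3 go.py .582 -.119 .060 .145;python3 -c "
from bench import robot
import cv2
cv2.imwrite('pics/w4.png',robot.snapshot('wrist')[0])"
```

```text
time: 12.33
tool_pos: [0.5824, -0.1186, 0.0607]
ee_rot: [3.137, -0.021, 0.145]
wrist_force: [0.0, 0.3, 1.5]
width: 0.0658
pos [ 0.5824 -0.1186  0.0607] [ 3.1368 -0.0211  0.1453] t 12.33 F [0.04 0.32 1.47] w 0.0658
rel cm [-0.04  0.04  0.07] spin [ 0.005 -0.021  0.   ]
```

View pics/w4.png

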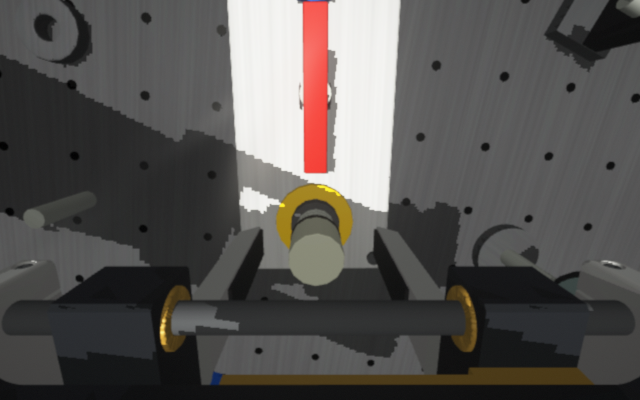

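The cap at (316,258) is between the open fingers at about u=243 and u=393. I'll close on it.

```bash
python3 -m inch '0 0 0 0 1;0 0 0 0 1;0 0 0 0 1;0 0 0 0 1;0 0 0 0 1;0 0 0 0 1;0 0 0 0 1;0 0 0 0 1'; python3 -m inch '0 0 -0.5 0 1;0 0 -1.5 0 1;0 0 -3 0 1;0 0 -5 0 1;0 0 -7 0 1;0 0 -8 0 1;0 0 -8 0 1;0 0 -8 0 1;0 0 -8 0 1'; python3 go.py .567 .309 .135 .0; python3 -c "
from bench import robot
import cv2
cv2.imwrite('pics/w5.png',robot.snapshot('wrist')[0])
cv2.imwrite('pics/s5.png',robot.snapshot('scene')[0][100:300,150:520])"
```

```text
time: 13.05
tool_pos: [0.5827, -0.1187, 0.0615]
ee_rot: [3.136, -0.022, 0.145]
wrist_force: [-0.3, -0.4, 1.2]
width: 0.0297
time: 13.8
tool_pos: [0.5802, -0.1183, 0.1401]
ee_rot: [3.137, -0.02, 0.145]
wrist_force: [-0.3, 0.5, -0.9]
width: 0.0296
pos [ 0.5802 -0.1183  0.1401] [ 3.1371 -0.0202  0.1453] t 13.8 F [-0.33  0.49 -0.86] w 0.0296
rel cm [  4.87 -42.48   0.42] spin [ 0.003 -0.02   0.145]
```

View pics/w5.png

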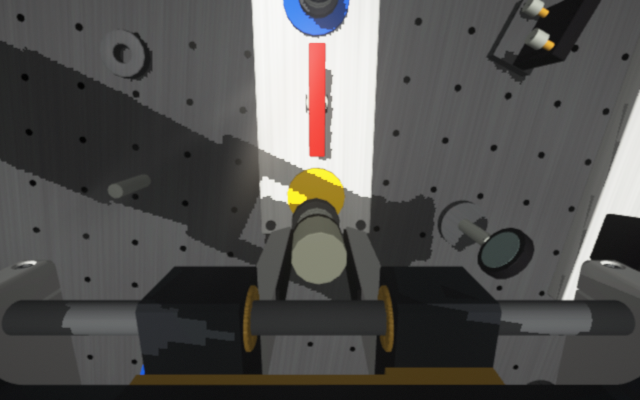

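View pics/s5.png

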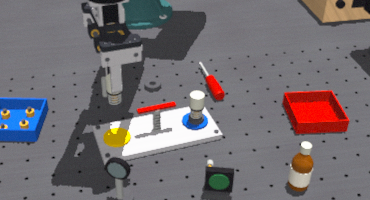

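The spring is held (opening 29.6 mm, cap and foot visible at (318,245)). I'll lift higher to clear the blue-seat spring and carry it to the red tray.

```bash
python3 -m inch '0 0 -2 0 1;0 0 -4 0 1; 0.4 -3 -4.5 0 1; 0.8 -6 -4.5 0 1; 1.2 -9.5 -4.5 0 1; 1.6 -13 -4.5 0 1; 2 -16.5 -4.5 0 1; 2.4 -20 -4.5 0 1; 2.8 -23.5 -4.5 0 1; 3.2 -27 -4.5 0 1; 3.6 -30.5 -4.5 0 1; 4 -34 -4.5 0 1; 4.3 -37.5 -4 0 1; 4.6 -40 -3 0 1; 4.8 -41.7 -2 0 1; 4.9 -42.5 -1 0 1; 4.9 -42.5 0 0 1; 4.9 -42.5 0 0 1; 4.9 -42.5 0 0 1; 4.9 -42.5 0 0 1'; python3 go.py .567 .309 .051 .145; python3 -c "
from bench import robot
import cv2
cv2.imwrite('pics/w6.png',robot.snapshot('wrist')[0])
cv2.imwrite('pics/s6.png',robot.snapshot('scene')[0][100:300,150:520])"
```

```text
time: 15.57
tool_pos: [0.5675, 0.308, 0.1392]
ee_rot: [3.137, -0.02, 0.143]
wrist_force: [0.2, 0.5, -1.0]
width: 0.0296
pos [0.5675 0.308  0.1392] [ 3.1373 -0.0196  0.1435] t 15.57 F [ 0.18  0.48 -1.  ] w 0.0296
rel cm [-0.2  -0.15  8.82] spin [ 0.004 -0.02  -0.002]
```

View pics/w6.png

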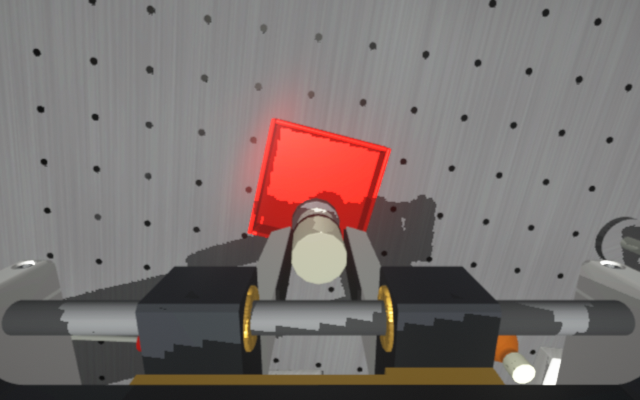

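View pics/s6.png

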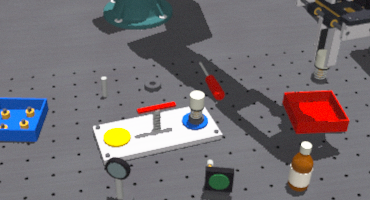

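The spring hangs above the tray, which is centred near (318,180) in the wrist view. I'll descend.

```bash
python3 -m inch '-0.2 -0.1 2 0 1;-0.2 -0.1 4 0 1;-0.2 -0.1 6 0 1;-0.2 -0.1 7.5 0 1;-0.2 -0.1 8.3 0 1;-0.2 -0.1 8.7 0 1;-0.2 -0.1 8.7 0 1;-0.2 -0.1 8.7 0 1;-0.2 -0.1 8.7 0 1'; python3 go.py .567 .309 .048 .145; python3 -c "
from bench import robot
import cv2
cv2.imwrite('pics/w7.png',robot.snapshot('wrist')[0])
cv2.imwrite('pics/s7.png',cv2.resize(robot.snapshot('scene')[0][130:260,380:540],None,fx=4,fy=4))"
```

```text
time: 16.42
tool_pos: [0.5686, 0.3093, 0.0548]
ee_rot: [3.139, -0.024, 0.143]
wrist_force: [0.3, 1.0, -0.9]
width: 0.0299
pos [0.5686 0.3093 0.0548] [ 3.1387 -0.024   0.1434] t 16.42 F [ 0.27  1.04 -0.91] w 0.0299
rel cm [-0.18  0.01  0.68] spin [ 0.003 -0.024 -0.002]
```

View pics/w7.png

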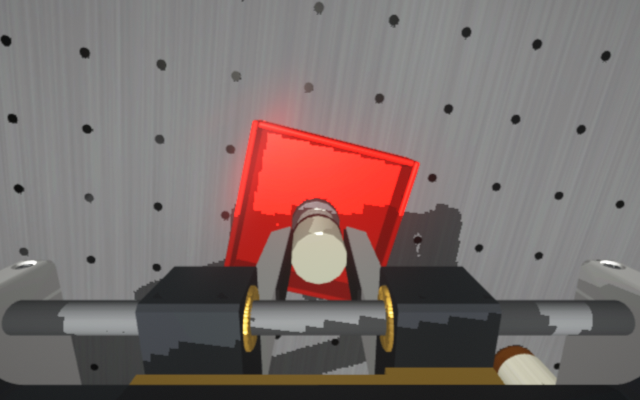

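View pics/s7.png

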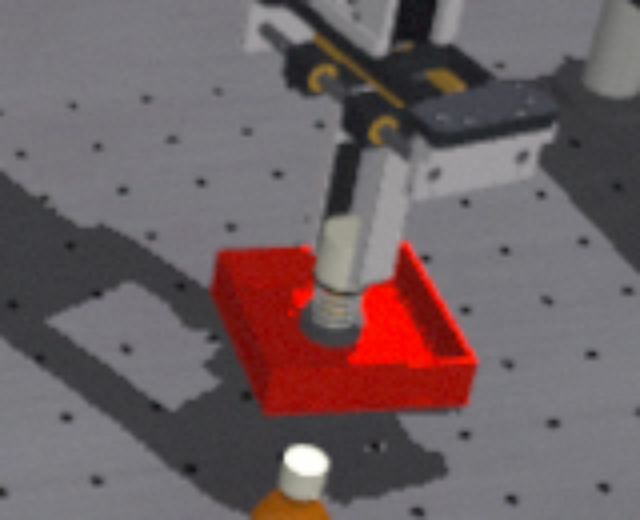

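The spring is inside the tray, well clear of the walls, with about 7 mm to go.

```bash
python3 -m inch '-0.1 0 0.3 0 1;-0.1 0 0.5 0 1;-0.1 0 0.7 0 1;-0.1 0 0.8 0 1;-0.1 0 0.8 0 1;-0.1 0 0.8 0 1;-0.1 0 0.8 0 1'; python3 go.py .567 .309 .048 .145
```

```text
time: 17.1
tool_pos: [0.5675, 0.3092, 0.0466]
ee_rot: [3.139, -0.023, 0.144]
wrist_force: [-0.8, -0.4, -0.8]
width: 0.0298
pos [0.5675 0.3092 0.0466] [ 3.1387 -0.0234  0.1436] t 17.1 F [-0.8  -0.42 -0.84] w 0.0298
rel cm [-0.05  0.02 -0.14] spin [ 0.003 -0.023 -0.001]
```

```bash
python3 -m inch '0 0 0.1 0 1;0 0 0.2 0 1;0 0 0.2 0 1;0 0 0.2 0 1;0 0 0.2 0 1'; python3 go.py .567 .309 .046 .145;python3 -c "
from bench import robot
import cv2
cv2.imwrite('pics/s8.png',cv2.resize(robot.snapshot('scene')[0][130:260,380:540],None,fx=4,fy=4))
print(robot.get_obs()['wrist_force'])"
```

```text
time: 17.52
tool_pos: [0.5677, 0.3093, 0.0449]
ee_rot: [3.139, -0.024, 0.144]
wrist_force: [-0.6, -0.2, -0.4]
width: 0.0297
pos [0.5677 0.3093 0.0449] [ 3.1388 -0.0238  0.1436] t 17.52 F [-0.58 -0.23 -0.41] w 0.0297
rel cm [-0.07  0.02 -0.12] spin [ 0.003 -0.024 -0.001]
[-0.57900467  0.51162759  1.32956019]
```

View pics/s8.png

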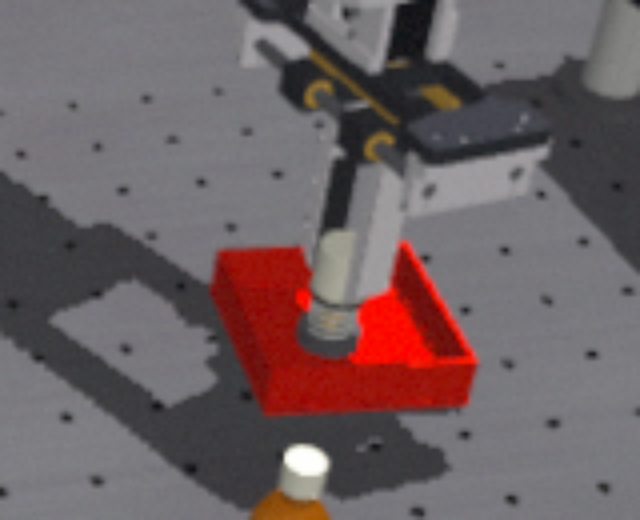

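```bash
python3 -m inch '0 0 0.1 0 1;0 0 0.15 0 1;0 0 0.15 0 1;0 0 0.15 0 1;0 0 0.15 0 1'; python3 -c "
from bench import robot
for i in range(3):
    robot.snapshot('top');o=robot.get_obs();print(o['wrist_force'],o['tool_pos'])"
```

```text
time: 17.98
tool_pos: [0.5677, 0.3093, 0.0435]
ee_rot: [3.139, -0.024, 0.144]
wrist_force: [-2.1, -0.2, 0.9]
width: 0.0298
[-1.14789752 -0.085501    1.94538442] [0.56767498 0.30930045 0.04343038]
[-0.11467168  0.06859927  1.48648058] [0.56767054 0.3093237  0.04343934]
[-1.63031566  0.16815273  2.00145197] [0.567685   0.30930627 0.04342102]
```

The foot is on the floor, with the wrist force gone from −0.9 to about +1.7 N. I'll back off 2 mm, open and retreat.

```bash
python3 -m inch '0 0 -0.1 0 1;0 0 -0.2 0 1;0 0 -0.2 0 1;0 0 -0.2 0 0.5;0 0 -0.2 0 0.3;0 0 -0.2 0 0.3;0 0 -0.2 0 0.3;0 0 -0.2 0 0.3;0 0 -0.2 0 0.3;0 0 -0.2 0 0.3'; python3 -c "
from bench import robot
import cv2
cv2.imwrite('pics/s9.png',cv2.resize(robot.snapshot('scene')[0][130:260,380:540],None,fx=4,fy=4))
cv2.imwrite('pics/w9.png',robot.snapshot('wrist')[0])"
```

```text
time: 18.97
tool_pos: [0.5676, 0.3093, 0.0454]
ee_rot: [3.139, -0.024, 0.144]
wrist_force: [0.6, -0.3, -0.0]
width: 0.0657
```

View pics/s9.png

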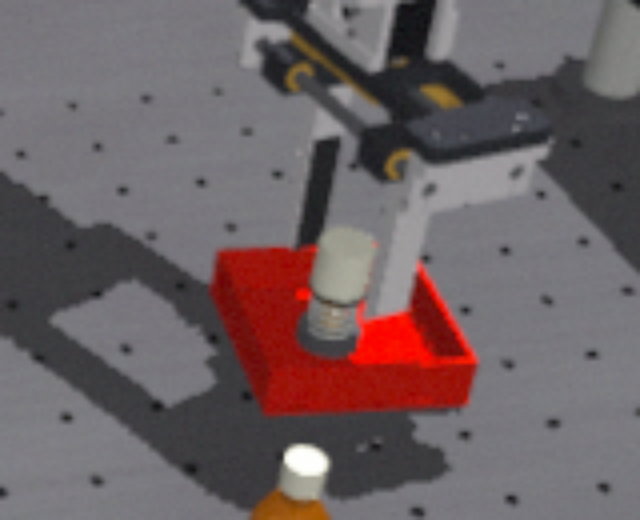

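View pics/w9.png

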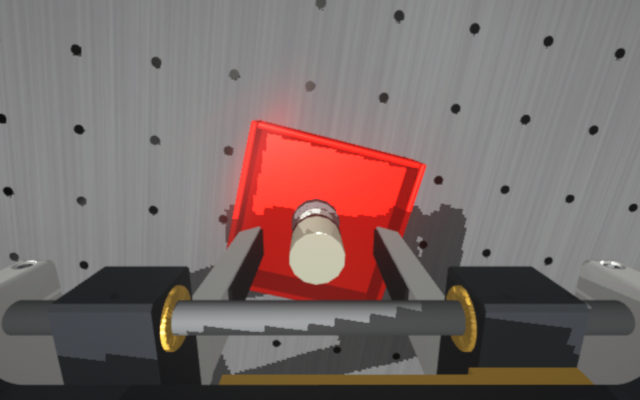

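It stands released, free of both fingers. I'll go straight up, then away for a clear view.

```bash
python3 -m inch '0 0 -1 0 0.3;0 0 -3 0 0.3;0.1 0 -6 0 0.3;0.2 0 -10 0 0.3;0.3 0 -13 0 0.3;-4 2 -14 0 0.3;-8 4 -14 0 0.3;-12 6 -14 0 0.3;-16 8 -14 0 0.3;-18 9 -14 0 0.3;-18 9 -14 0 0.3;-18 9 -14 0 0.3;-18 9 -14 0 0.3;-18 9 -14 0 0.3;-18 9 -14 0 0.3'; python3 -c "
from bench import robot
import cv2
cv2.imwrite('pics/s10.png',robot.snapshot('scene')[0])
cv2.imwrite('pics/t10.png',robot.snapshot('top')[0])
cv2.imwrite('pics/s10z.png',cv2.resize(cv2.imread('pics/s10.png')[170:260,340:510],None,fx=4,fy=4))"
```

```text
time: 20.32
tool_pos: [0.4003, 0.1951, 0.1817]
ee_rot: [3.139, -0.024, 0.144]
wrist_force: [-0.3, 0.7, -1.3]
width: 0.0659
```

View pics/s10z.png

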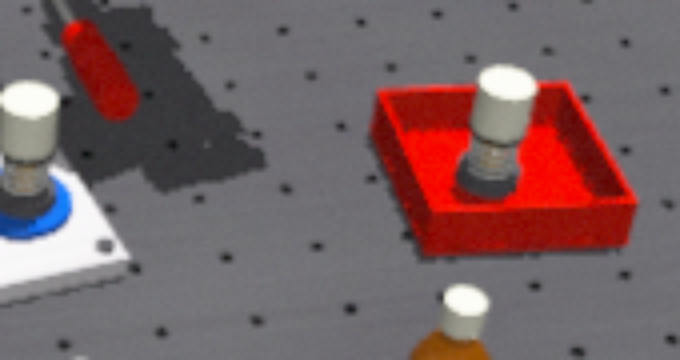

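View pics/t10.png

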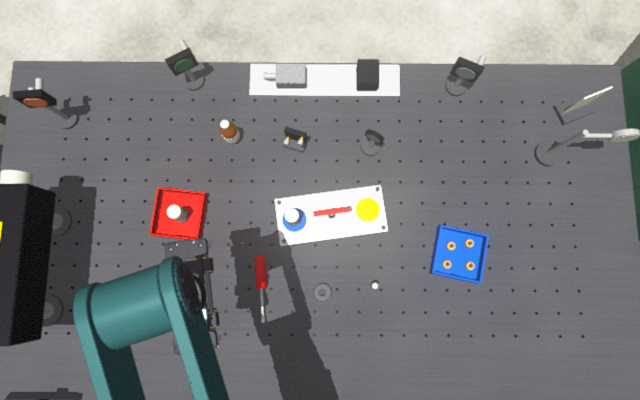

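The spring stands in the tray at (176,212) in the top view, and the sound one is on blue. I'll check numerically that it's upright and that the sound spring hasn't moved.

```bash
python3 - <<'E'
from h import *
for n in("scene","top"):
    im=cv2.imread(f"pics/{'s' if n=='scene' else 't'}10.png").astype(int)
    m=(im.min(2)>150)&(im.max(2)-im.min(2)<45)
    roi=np.zeros_like(m)
    if n=="scene": roi[180:208,452:480]=1
    else: roi[200:225,162:190]=1
    for s,c,_ in comps(m&roi,10): print(n,s,c.round(1))
print("blue cap now/before cf.",ray("top",(291.6,215.6),.086))
E
python3 - <<'E'
from h import *
t=cv2.imread("pics/t10.png");s=cv2.imread("pics/s10.png");t0=cv2.imread("pics/top0.png")
a=cv2.resize(t[185:245,145:205],None,fx=6,fy=6);b=cv2.resize(s[180:230,445:495],None,fx=7,fy=7,interpolation=2)
cv2.imwrite("pics/a.png",np.hstack([a[:350],b[:350]]))
d=cv2.absdiff(t,t0)[205:232,282:305].max(2);print("blue spring diff",(d>60).sum())
c=robot.camera_info("scene")
def pr(n,X):
    c=robot.camera_info(n);q=c["K"]@(c["extrinsics"]@np.append(X,1))[:3];return q[:2]/q[2]
for n in("scene","top"):print(n,"pred bottom/top",pr(n,[.5677,.3093,.006]).round(1),pr(n,[.5677,.3093,.072]).round(1))
E
```

```text
scene [460 186  14  10 107] [466.6 190.3]
top [167 205  14  14 150] [173.5 211.4]
blue cap now/before cf. [0.55677162 0.04870356 0.086     ]
blue spring diff 0
scene pred bottom/top [461.3 213.8] [466.7 189.3]
top pred bottom/top [181.5 214.7] [172.7 210.7]
```

View pics/a.png

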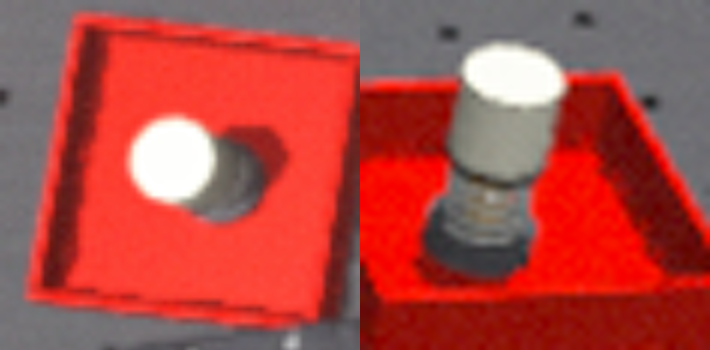

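```bash
python3 -c "
from bench import robot
print(robot.get_obs()['wrist_force'],robot.get_obs()['time']);print(robot.close_job())"
```

```text
[ 0.43133012  0.22554163 -0.5696718 ] 20.4167
the job is handed in; nothing more can be done
None
```

I tested both springs, moved the soft one from the yellow seat to the red tray, and handed the job in at 20.4 s. No verdict was reported.

- **Blue seat:** held for over 1.3 s at about 11 N on the wrist, roughly 12 N on the seat with the spring's weight. The cap stayed at 79 mm, above the 75 mm bar, so this spring is sound.
- **Yellow seat:** held for about 1.7 s at about 11 N on the wrist. The cap sank to 69 mm, below the bar, so this spring is soft.

**Last checks:** the soft spring stands released near the middle of the red tray. Its cap top is within about 1 px of where an upright spring would appear in both views. The blue-seat spring showed no difference from the start in the top view, and the bystanders looked undisturbed. The arm was clear of everything.

**Disagreements:** none of these looks serious.
- Wrist-force readings scattered by about 1 N.
- There was 2–4 N of sideways force during the presses.
- The tool tilted about 0.02 rad while pressing.
- The spring's foot met the tray floor 2–3 mm lower than I had worked out.

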